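# Set the sampling unit's gated selector lever to the vial's port

## Robot

A 6-joint arm with a two-finger parallel gripper is mounted at the origin on the work surface. World frame = base frame: x ahead of the robot, y to its left, z up, the work surface at z = 0. Lengths are in m, angles in degrees, forces in N, time in s.
With the tool pointing down it reaches from about 0.375 to 0.975 m from the base axis. Payload 3.8 kg.
Tool frame: the origin (TCP) lies midway between the tips of the shut fingers; the grasp point (between the pads) lies 19 mm behind it (arm.hold_point_z is the z of the grasp point in the tool frame, in m); z points along the fingers, y is the line along which they close (so a half turn about z gives the same grasp; the last joint's range is limited). The gripper opens to 88 mm and grips with 3 to 60 N. Pads are 18 mm wide; open, the fingers measure 123 mm over their backs; the gripper's body (75 mm by 187 mm) begins 45 mm behind the grasp point.
Start: joints at [70.881, 15.12, 91.902, -0, 72.978, -2.114], TCP at [0.197, 0.645, 0.239] pointing down, gripper open.
Joint ranges: [-150.88, 150.88], [-54.13, 125.18], [17.81, 147.31], [-75.09, 255.09], [0, 152.58], [-146.25, 146.25]. Speed limits (degrees/s): [147.25, 147.25, 180, 180, 180, 180].

## Interface

Orientations are given as [roll, pitch, yaw] about the fixed x, y, z axes, in that order (R = Rz(yaw) Ry(pitch) Rx(roll)).
In Python, from station import arm, viewer, workorder gives the robot as it stands.
- The arm moves only by the tool arm_command, never from a script. Its argument "series" is a list of rows, each a list of 3 entries, a list of its own where there are three numbers: the turn, a rotation vector about the world's x, y, z as a fraction of full scale, then the shift along the world's x, y, z as a fraction of full scale, then the opening, from -1 (shut) to 1 (fully open), so that 0 is half open. A call has 1 to 8 rows; each row is the pose to reach, as a shift and turn from the pose commanded when the call began, turning the shorter way round; what a row does not reach only later rows make up. Full scale, the value 1, is 0.5 m for a shift and 180 degrees for a turn. A row lasts 1/8 s, in which the tool goes at most 62.5 mm and 10.7 degrees, less where a joint would pass 70% of its speed; a pose out of reach is approached as far as the arm can. A call with a number of a shift or a turn outside -1 to 1 is refused whole. A call with a gripper value outside its range is refused whole. The fingers move at their own pace and stop on an object; "force" is the grip in N (left out, the last holds). Time passes only in rows, so rows that repeat a pose let the fingers close. It gives the time, the measured TCP pose, the force, the opening and the grip force at its end, in the units of the state.
- arm.read_state(): the state, without advancing time (a new reading comes with each control period).
- viewer.snapshot(name): name is "scene" or "top" or "wrist"; returns (picture, depth): 384x512x3 uint8, red, green, blue; 384x512 float32, m along the optical axis (not along the pixel's ray), 0 where there is no reading.
- viewer.calibration(name): a dict with "camera_matrix" (3x3 intrinsics, pixels), "eye" and "orientation" of the camera in the world; the wrist camera has in their place "mount" (4x4, takes a point from camera to tool coordinates, whose origin is the TCP and whose axes are the flange's). Camera axes: x right, y down, z forward; pixel columns grow to the right and rows downward; lengths in m; the calibration is good to about 2 mm. A picture is of the moment at which its call begins: read the wrist's pose just before it. calibration takes no time and is no camera call.
- workorder.hand_in(): hands the job in; it is judged then, once.
The state is a dict: "time": time; "q": joint angles; "joint_velocities": joint speeds; "tau": joint torques, N m; "tcp_pos": TCP position; "tool_rot": TCP orientation; "force": force on the tool from outside, world axes, zero at the start; "torque": the same for the moment, N m; "grip_width": finger opening in m; "gripper_force": force on a finger pad.
Only numpy, scipy, OpenCV 4.12 (cv2) and the standard library are available. Lean on these libraries where they do the work, as an engineer would, in place of code of your own. Each camera call takes 0.05 s, during which the arm holds its last target. There are 200 camera calls.

## Task

Push the selector lever of the blue sampling unit out of its middle park slot, across the gate, and fully home into the corner slot beside the port where the sample vial stands, without entering any other corner slot. Only push the lever with the fingers: do not pull its knob up, and leave the vial, the stoppers and everything else on the bench where they are. Finish with the lever resting in that slot and the hand clear.

Things in the scene. Friction and masses are not known exactly. Their poses are not given: they have to be found in the camera images.
- device: Blue sampling unit, fixed: a box 210 (x) x 180 (y) x 90 mm high. Origin: centre of its underside, on the table; x to its far side, y to its left (seen from the robot at yaw 0), z up. On its top face, 90 mm up, stand four port rings, 29 mm across, 6 mm high, at x = +-75, y = +-45 mm, one beside each corner slot of the gate: the slot towards +x, +y serves the port at +x, +y, and so on.
- gate_mid (a point): Middle of the steel gate plate's upper face, 98 mm above the table; plate 80 x 84 mm, axes as device. Slots are 14 mm wide. Stem centre paths: a cross channel along y at x = 0, to y = +-24 mm; from both ends of it corner slots to x = +24 and x = -24 mm (four in all); from its middle the park slot to x = -24 mm. The 10 mm stem has 2 mm play each way.
- park_end (a point): End of the park slot (stem centre), 24 mm to the -x side of the gate's middle, at the plate's upper face. Opposite it the cross channel has a plain wall, which stops a lever pushed straight out of park.
- knob (a point): Centre of the lever's upright black cylindrical knob, 26 mm in diameter, 50 mm long, on a steel stem. The lever turns about the origin of device (under the gate), 185 mm below the knob's centre along the stem; the point's z runs along the stem. It takes about 2 N at the knob to move it; it stays where it is left.
- lever_fore (a joint): Lean of the lever along the unit's x, rad: 0 in the cross channel, positive towards +x. Park slot: -0.25 at its end; home in a corner slot about +-0.245. The knob's centre in the unit's frame is 185 mm x (sin fore, cos fore sin side, cos fore cos side).
- lever_side (a joint): Lean of the lever along the unit's y, rad: 0 in the middle, positive towards +y; about +-0.25 (up to 0.27) in the corner slots.
- lever_pull (a joint): How far the knob is pulled up along its stem, m: 0 down (a spring holds it with 12 N), up to 0.012. It must stay down.
- vial_mid (a point): Centre (half-way up) of the loose sample vial, an amber glass vial with white cap, 17 mm in diameter, 45 mm high, standing in one of the four port rings (its foot 90 mm above the table). Its port tells the wanted slot.
- stopper_a: One of three loose grey stoppers, 17 mm in diameter, 13 mm high, standing in the three other port rings; origin under its centre.
- stopper_b: One of three loose grey stoppers, 17 mm in diameter, 13 mm high, standing in the three other port rings; origin under its centre.
- stopper_c: One of three loose grey stoppers, 17 mm in diameter, 13 mm high, standing in the three other port rings; origin under its centre.
- spare_vial: a loose spare vial like the sample vial, standing on the table to the left of the sampling unit, not in a port; bystander; origin under its centre.
- flask: glass conical flask with a closed top, 70 mm wide, 106 mm high, on the table to the right of the unit; bystander; origin under its centre.
- wash_bottle: white plastic bottle, 60 mm in diameter, 150 mm high; bystander; origin under its centre.
- beaker: glass beaker, 68 mm in diameter, 85 mm high; bystander; origin under its centre.
- jar: amber jar, 56 mm in diameter, 70 mm high; bystander; origin under its centre.

How it is judged (in metres and radians):
On the way, in this order (a step that is already met when the one before it is completed fails the run):
1. the lever is out of park, in the cross channel (value of joint lever_fore between -0.07 and 0.07 rad).
2. the lever is across, in the column of the vial's slot (((y of vial_mid in the frame of device above 0.03 m and value of joint lever_side above 0.17 rad) or (y of vial_mid in the frame of device below -0.03 m and value of joint lever_side below -0.17 rad))).
At the end, for the whole second after the job is handed in: The lever rests in the corner slot beside the vial's port, leaning at least 0.205 rad along x (within about 4 mm of the slot's end at the gate) and 0.2 rad along y towards the vial; the knob is down (under 3 mm) and the vial upright (within 0.2 rad) (((x of vial_mid in the frame of device above 0.05 m and y of vial_mid in the frame of device above 0.03 m and value of joint lever_fore above 0.205 rad and value of joint lever_side above 0.2 rad) or (x of vial_mid in the frame of device above 0.05 m and y of vial_mid in the frame of device below -0.03 m and value of joint lever_fore above 0.205 rad and value of joint lever_side below -0.2 rad) or (x of vial_mid in the frame of device below -0.05 m and y of vial_mid in the frame of device above 0.03 m and value of joint lever_fore below -0.205 rad and value of joint lever_side above 0.2 rad) or (x of vial_mid in the frame of device below -0.05 m and y of vial_mid in the frame of device below -0.03 m and value of joint lever_fore below -0.205 rad and value of joint lever_side below -0.2 rad)) and velocity of joint lever_fore between -0.05 and 0.05 rad/s and angle between vial_mid's own z axis and vertical below 0.2 rad and value of joint lever_pull below 0.003 m); the robot touches nothing.
It fails at once if the lever goes into a corner slot that is not the vial's (more than 0.15 rad along it) ((value of joint each of lever_fore, lever_side above 0.15 rad and (x of vial_mid in the frame of device below 0 m or y of vial_mid in the frame of device below 0 m)) or (value of joint lever_fore above 0.15 rad and value of joint lever_side below -0.15 rad and (x of vial_mid in the frame of device below 0 m or y of vial_mid in the frame of device above 0 m)) or (value of joint lever_fore below -0.15 rad and value of joint lever_side above 0.15 rad and (x of vial_mid in the frame of device above 0 m or y of vial_mid in the frame of device below 0 m)) or (value of joint each of lever_fore, lever_side below -0.15 rad and (x of vial_mid in the frame of device above 0 m or y of vial_mid in the frame of device above 0 m))).
It fails at once if the knob is pulled up its stem by more than 6 mm (value of joint lever_pull above 0.006 m).
It fails at once if the vial or a stopper is lifted or moved by more than 12 mm (distance of any of vial_mid, stopper_a, stopper_b, stopper_c from where it was at the start of the episode above 0.012 m).
It fails at once if a bystander on the bench is moved by more than 20 mm (distance of any of spare_vial, flask, wash_bottle, beaker, jar from where it was at the start of the episode above 0.02 m).
It also fails if it takes over 48 s, if anything falls off the work surface, if the arm or the gripper's body presses on something with over 40 N, if the wrist force passes 120 N, or if a joint passes its speed limit or range.

## Working session

There is one attempt and no reset: what is moved stays moved. The work goes in short steps, Python scripts to look and compute and a tool call to move; the robot and the scene stay as the last step left them, time stands still between calls to the robot, and variables do not carry over. Pictures are saved under pics/ and viewed, at most 10 in all, crops included, and the job is handed in when it is done.

Besides the shell and the picture viewer there is one more tool, called after "Emit:" in YAML: its name, and indented under it one key for each argument. arm_command: Moves the arm, as the interface text tells. Its arguments: {"type":"object","properties":{"series":{"type":"array"},"force":{"type":"number"}},"required":["series"]}

```bash
mkdir -p pics; cat > h.py <<'E'
import sys; sys.path.insert(0,'.')
import numpy as np, cv2
from station import arm, viewer, workorder
def snap(n,save=None):
    im,d=viewer.snapshot(n)
    if save: cv2.imwrite('pics/'+save,im[:,:,::-1])
    return im,d
E
python3 - <<'E'
from h import *
a,d=snap('top'); b,d2=snap('scene')
cv2.imwrite('pics/top.png',a[:,:,::-1]); cv2.imwrite('pics/scene.png',b[:,:,::-1])
np.savez('s0.npz',a=a,d=d,b=b,d2=d2)
for n in('top','scene'):
    c=viewer.calibration(n); print({k:np.round(v,4).tolist() for k,v in c.items()})
s=arm.read_state(); print(s)
E
```

```text
{'camera_matrix': [[430.1453, 0.0, 259.7562], [0.0, 430.1453, 181.1492], [0.0, 0.0, 1.0]], 'eye': [0.3313, -0.019, 1.2335], 'orientation': [-166.9043, 0.3071, -85.4619]}
{'camera_matrix': [[364.0479, 0.0, 253.7404], [0.0, 364.0479, 195.5405], [0.0, 0.0, 1.0]], 'eye': [0.961, 0.552, 0.8537], 'orientation': [-137.7972, 0.4974, 144.201]}
{'time': 0.1, 'q': array([ 7.08790576e+01,  1.51652923e+01,  9.19730840e+01,  1.88001152e-05,
        7.29786257e+01, -2.11406091e+00]), 'joint_velocities': array([ 0.04655489, -0.14377152, -0.11011069,  0.09829031,  0.01795503,
       -0.03184377]), 'tau': array([ 8.11988357e-04, -5.03623545e+01, -3.58068788e+01,  7.32787815e-02,
        2.33865943e-02, -9.02412967e-05]), 'tcp_pos': array([0.19721608, 0.64486969, 0.23751048]), 'tool_rot': array([-1.79883078e+02, -4.33403103e-03,  1.62993109e+02]), 'force': array([-0.38195265,  0.88940831,  0.4645015 ]), 'torque': array([ 0.000424  , -0.01644775, -0.00236587]), 'gripper_force': 0.0, 'grip_width': 0.08813196712612852}
```

View pics/top.png

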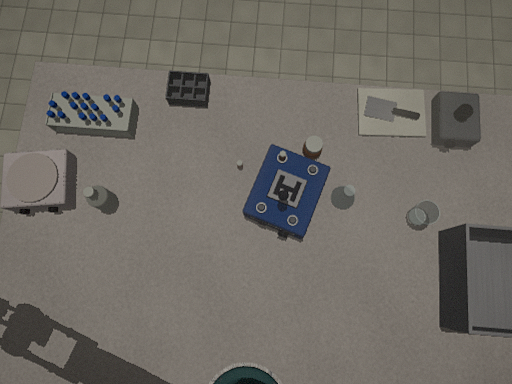

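View pics/scene.png

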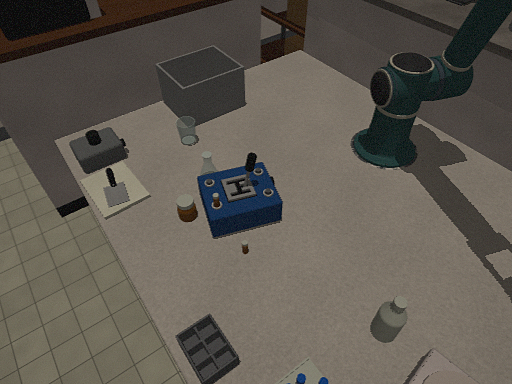

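The top view shows the unit at about (287,190), turned by about -20°. The amber vial with its white cap stands at (282,156), the far-left port, and the knob is at about (283,197), towards the near side. The scene view agrees: the vial is at (216,199) and the knob at (251,160). Next I'll measure the poses.

```bash
cat >> h.py <<'E'
from scipy.spatial.transform import Rotation as R
def cam(n):
    c=viewer.calibration(n); return np.array(c['camera_matrix']),np.array(c['eye']),R.from_euler('xyz',c['orientation'],degrees=True).as_matrix()
def plane(n,uv,z):
    K,e,M=cam(n); uv=np.atleast_2d(uv).astype(float)
    r=(M@np.linalg.inv(K)@np.c_[uv,np.ones(len(uv))].T).T
    return e+r*((z-e[2])/r[:,2])[:,None]
def proj(n,P):
    K,e,M=cam(n); q=(K@M.T@(np.atleast_2d(P)-e).T).T; return q[:,:2]/q[:,2:]
def cloud(n,d):
    K,e,M=cam(n); v,u=np.indices(d.shape); 
    p=np.stack([(u-K[0,2])/K[0,0]*d,(v-K[1,2])/K[1,1]*d,d],-1); return p@M.T+e
E
python3 - <<'E'
from h import *
s=np.load('s0.npz')
for n,i,k in(('top','a','d'),('scene','b','d2')):
    im,d=s[i],s[k]; P=cloud(n,d); hsv=cv2.cvtColor(im,cv2.COLOR_RGB2HSV)
    blue=(hsv[...,0]>105)&(hsv[...,0]<130)&(hsv[...,1]>130)&(d>0)&(abs(P[...,2]-.09)<.006)
    cnt,_=cv2.findContours(blue.astype(np.uint8),cv2.RETR_EXTERNAL,cv2.CHAIN_APPROX_NONE)
    c=max(cnt,key=cv2.contourArea)[:,0]; w=plane(n,c,.09)[:,:2].astype(np.float32)
    print(n,cv2.minAreaRect(w*1000), np.median(P[blue][:,2]))
    # things above gate near the device
    ctr=np.array(cv2.minAreaRect(w)[0]); near=(np.linalg.norm(P[...,:2]-ctr,axis=-1)<.13)&(d>0)
    for lo,hi in((.115,.15),(.15,.24)):
        m=(near&(P[...,2]>lo)&(P[...,2]<hi)).astype(np.uint8)
        N,L,st,ce=cv2.connectedComponentsWithStats(m)
        for j in range(1,N):
            if st[j,4]>3: q=P[L==j]; print(lo,st[j,4],ce[j].round(1),q.mean(0).round(4),q.max(0).round(3),np.median(im[L==j],0))
    x,y=(ce[0]*0).astype(int) if 0 else proj(n,[*ctr,.1])[0].astype(int)
    cv2.imwrite(f'pics/{n}_c.png',cv2.resize(im[y-55:y+55,x-60:x+60,::-1],None,fx=6,fy=6,interpolation=cv2.INTER_CUBIC)); print('crop origin',x-60,y-55)
E
```

```text
top ((579.2371826171875, -70.12842559814453), (168.53536987304688, 205.18678283691406), 72.02450561523438) 0.09014724978294164
0.115 42 [282.  154.5] [ 0.6636 -0.0462  0.1321] [ 0.672 -0.038  0.139] [132.  132.  122.5]
0.15 89 [282.8 195.2] [ 0.539  -0.0534  0.2035] [ 0.554 -0.041  0.21 ] [37. 38. 39.]
crop origin 228 133
scene ((584.3004150390625, -60.38146209716797), (179.36680603027344, 207.12782287597656), 72.1291732788086) 0.08911124443993057
0.115 34 [246.7 176. ] [ 0.5562 -0.0538  0.1328] [ 0.562 -0.05   0.148] [59.  58.  55.5]
0.115 50 [215.2 196.8] [ 0.6677 -0.0423  0.1287] [ 0.675 -0.036  0.137] [72.  70.5 65.5]
0.15 171 [250.1 161.7] [ 0.5479 -0.0473  0.187 ] [ 0.561 -0.039  0.208] [15. 15. 15.]
crop origin 177 131
```

View pics/top_c.png

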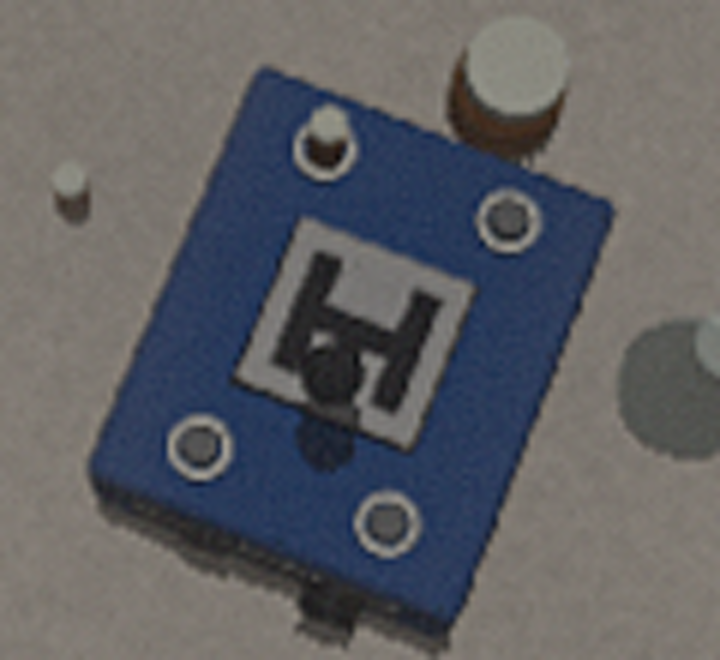

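The top crop shows the vial in the far-left (+x,+y) ring at crop (325,147). The stopper rings are at (509,221), (200,446) and (387,523), and the knob is at (332,372) in the park slot. I'll refine the pose from the rings.

```bash
python3 - <<'E'
from h import *
s=np.load('s0.npz'); im=s['a']
c=np.array([[325,147],[509,221],[200,446],[387,523]]);uv=(c+.5)/6-.5+[228,133]
w=plane('top',uv,.096)[:,:2]
dev=np.array([[75,45],[75,-45],[-75,45],[-75,-45]])/1000.
def fit(w):
    o=w.mean(0); z=(w-o)@[1,1j]; m=dev@[1,1j]; k=(z*np.conj(m)).sum()/(abs(m)**2).sum()
    print('ctr',o.round(4),'yaw',np.degrees(np.angle(k)).round(2),'scale',abs(k).round(3),'res mm',(abs(z-k*m)*1000).round(1)); return o,np.angle(k)
o,y=fit(w)
# scene: find rings near prediction (bright, low-saturation) 
b=s['b']; hsv=cv2.cvtColor(b,cv2.COLOR_RGB2HSV)
Rm=np.array([[np.cos(y),-np.sin(y)],[np.sin(y),np.cos(y)]])
pr=proj('scene',np.c_[dev@Rm.T+o,np.full(4,.096)]); print(pr.round(1))
blue=(hsv[...,0]>100)&(hsv[...,1]>110)
W=[]
for u,v in pr:
    m=np.zeros(blue.shape,np.uint8); cv2.circle(m,(int(round(u)),int(round(v))),9,1,-1)
    ys,xs=np.nonzero(m&~blue); W.append([(xs.min()+xs.max())/2,(ys.min()+ys.max())/2])
print(np.round(W,1)); fit(plane('scene',W,.096)[:,:2])
for n,uv in(('top',[282.8,195.2]),):
    print('knobtop',plane(n,uv,.205), 'pred park', o+Rm@[-.046,0])
E
```

```text
ctr [ 0.5815 -0.0666] yaw -18.11 scale 1.0 res mm [0.3 0.3 0.2 0. ]
[[215.6 203.6]
 [208.3 181.4]
 [267.  191.2]
 [257.2 170.3]]
[[216.5 202. ]
 [208.  179. ]
 [269.  191. ]
 [257.  168. ]]
ctr [ 0.5765 -0.0711] yaw -18.55 scale 1.03 res mm [3.1 2.2 5.  4.5]
knobtop [[ 0.53868285 -0.05329891  0.205     ]] pred park [ 0.53777823 -0.05227685]
```

View pics/scene_c.png

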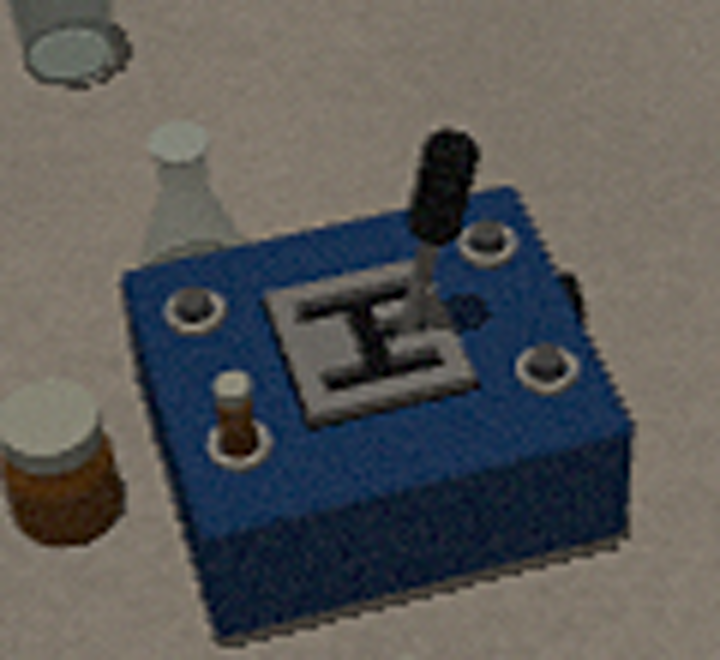

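The pose is consistent: centre (0.5815, -0.0666), yaw -18.1°. The wanted slot is +x,+y. The tool's closing axis already lies along the unit's y. I'll move to the near side of the knob with the fingers shut.

Emit:
arm_command:
  series:
    - [[0, 0, -0.006], [0.3, -0.68, 0], -1]
    - [[0, 0, -0.006], [0.3, -0.68, 0], -1]
    - [[0, 0, -0.006], [0.3, -0.68, 0], -1]
    - [[0, 0, -0.006], [0.3, -0.68, 0], -1]
    - [[0, 0, -0.006], [0.3, -0.68, 0], -1]
    - [[0, 0, -0.006], [0.3, -0.68, 0], -1]
    - [[0, 0, -0.006], [0.3, -0.68, 0], -1]
    - [[0, 0, -0.006], [0.3, -0.68, 0], -1]
  force: 10

```text
time: 1.1
tcp_pos: [0.3473, 0.3056, 0.2386]
tool_rot: [180.0, -0.0, 161.8]
force: [0.4, -0.1, 0.2]
grip_width: 0.0102
gripper_force: 0.0
```

Emit:
arm_command:
  series:
    - [[0, 0, 0], [0.3, -0.69, 0], -1]
    - [[0, 0, 0], [0.3, -0.69, 0], -1]
    - [[0, 0, 0], [0.3, -0.69, 0], -1]
    - [[0, 0, 0], [0.3, -0.69, 0], -1]
    - [[0, 0, 0], [0.3, -0.69, 0], -1]
    - [[0, 0, 0], [0.3, -0.69, 0], -1]
    - [[0, 0, 0], [0.3, -0.69, 0], -1]
    - [[0, 0, 0], [0.3, -0.69, 0], -1]

```text
time: 2.1
tcp_pos: [0.4976, -0.0381, 0.2382]
tool_rot: [180.0, -0.1, 162.0]
force: [-0.3, 1.3, 0.2]
grip_width: 0.0006
gripper_force: 0.0
```

Emit:
arm_command:
  series:
    - [[0, 0, 0], [0, 0, -0.07], -1]
    - [[0, 0, 0], [0, 0, -0.136], -1]
    - [[0, 0, 0], [0, 0, -0.136], -1]
    - [[0, 0, 0], [0, 0, -0.136], -1]

```text
time: 2.6
tcp_pos: [0.4979, -0.0381, 0.1718]
tool_rot: [180.0, 0.1, 162.0]
force: [-0.3, 0.3, -0.5]
grip_width: 0.0008
gripper_force: 0.0
```

```bash
python3 - <<'E'
from h import *
b,d=snap('scene'); cv2.imwrite('pics/s1.png',cv2.resize(b[110:240,150:310,::-1],None,fx=4.5,fy=4.5,interpolation=cv2.INTER_CUBIC))
s=arm.read_state();print(s['tcp_pos'],s['force'])
E
```

```text
[ 0.49842932 -0.03851255  0.17240096] [ 0.50308649 -0.00917249  1.04456834]
```

View pics/s1.png

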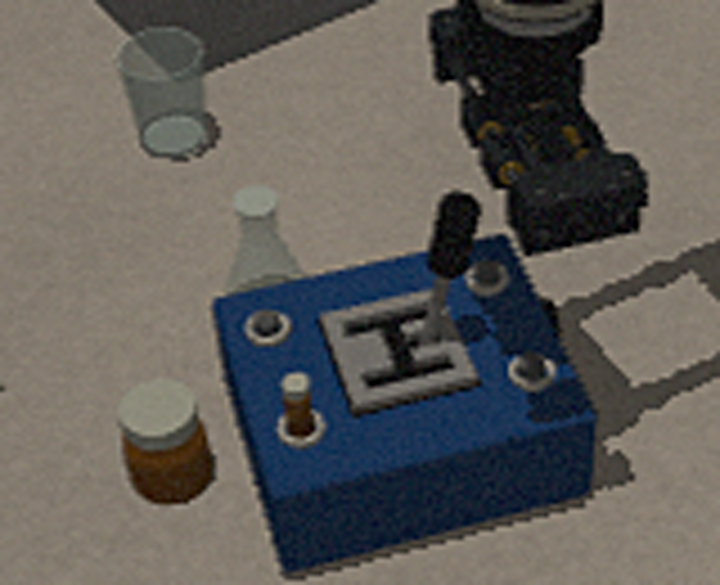

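```bash
python3 - <<'E'
from h import *
b,d=snap('scene'); s=arm.read_state(); t=s['tcp_pos']; print(s['time'],t)
for dz in(0,.05,.1): print(dz,((proj('scene',t+[0,0,dz])-[150,110])*4.5).round())
P=cloud('scene',d); m=(d>0)&(P[...,2]>.15)&(np.linalg.norm(P[...,:2]-t[:2],axis=-1)<.12)
q=P[m]
for z in np.arange(.15,.30,.02):
    k=(q[:,2]>z)&(q[:,2]<z+.02); print(round(z,2),k.sum(),q[k].min(0).round(3) if k.any() else '',q[k].max(0).round(3) if k.any() else '')
E
```

```text
2.7 [ 0.49865976 -0.03884947  0.17260606]
0 [[524. 226.]]
0.05 [[526. 163.]]
0.1 [[527.  95.]]
0.15 31 [ 0.541 -0.057  0.15 ] [ 0.56  -0.041  0.17 ]
0.17 75 [ 0.505 -0.064  0.17 ] [ 0.559 -0.031  0.19 ]
0.19 93 [ 0.506 -0.063  0.19 ] [ 0.557 -0.037  0.209]
0.21 0  
0.23 167 [ 0.487 -0.126  0.236] [0.558 0.056 0.25 ]
0.25 391 [ 0.466 -0.129  0.25 ] [0.56 0.06 0.27]
0.27 645 [ 0.483 -0.134  0.27 ] [0.56  0.061 0.29 ]
0.29 110 [ 0.481 -0.049  0.29 ] [ 0.523 -0.013  0.31 ]
```

The picture shows the fingers down behind (robot side of) the knob, with nothing touched. The depth readings agree: fingers near x = 0.505, body above 0.236. Now I'll push along the unit's +x.

Emit:
arm_command:
  series:
    - [[0, 0, 0], [0.03, -0.01, 0], -1]
    - [[0, 0, 0], [0.046, -0.015, 0], -1]
    - [[0, 0, 0], [0.06, -0.02, 0], -1]
    - [[0, 0, 0], [0.074, -0.024, 0], -1]
    - [[0, 0, 0], [0.088, -0.029, 0], -1]
    - [[0, 0, 0], [0.102, -0.033, 0], -1]
    - [[0, 0, 0], [0.116, -0.038, 0], -1]
    - [[0, 0, 0], [0.116, -0.038, 0], -1]

```text
time: 3.7
tcp_pos: [0.556, -0.0587, 0.1706]
tool_rot: [-180.0, 0.0, 161.9]
force: [0.1, 1.0, 0.5]
grip_width: 0.0004
gripper_force: 0.3
```

```bash
cat >> h.py <<'E'
O=np.array([.5815,-.0666]); Y=np.radians(-18.1); RM=np.array([[np.cos(Y),-np.sin(Y)],[np.sin(Y),np.cos(Y)]])
def chk():
    s=arm.read_state(); t=s['tcp_pos']; print('t',s['time'],'tcp dev',((t[:2]-O)@RM).round(4),t[2].round(4),'F dev',(s['force'][:2]@RM).round(1),s['force'][2].round(1))
    im,d=snap('scene'); P=cloud('scene',d); D=P.copy(); D[...,:2]=(P[...,:2]-O)@RM
    m=(d>0)&(P[...,2]>.145)&(P[...,2]<.168)&(abs(D[...,0])<.09)&(abs(D[...,1])<.09)
    print('knob low part',m.sum(),D[m].mean(0).round(4),D[m].min(0).round(4),D[m].max(0).round(4))
    return im
E
python3 -c "
from h import *
chk()"
```

```text
t 3.7 tcp dev [-0.0267 -0.0004] 0.1706 F dev [-0.2  1. ] 0.5
knob low part 22 [-0.0011  0.0091  0.1592] [-0.0101  0.004   0.1451] [0.0076 0.0142 0.1677]
```

Emit:
arm_command:
  series:
    - [[0, 0, 0], [0.004, -0.001, 0], -1]
    - [[0, 0, 0], [0.008, -0.003, 0], -1]
    - [[0, 0, 0], [0.01, -0.003, 0], -1]
    - [[0, 0, 0], [0.01, -0.003, 0], -1]

```text
time: 4.25
tcp_pos: [0.5604, -0.06, 0.1707]
tool_rot: [-180.0, -0.0, 161.9]
force: [-2.8, 0.6, 2.1]
grip_width: 0.0008
gripper_force: 0.8
```

```bash
python3 -c "
from h import *
chk()"
```

```text
t 4.25 tcp dev [-0.0221 -0.0003] 0.1707 F dev [-2.8 -0.3] 2.1
knob low part 18 [0.0031 0.009  0.1602] [-0.0047 -0.001   0.1468] [0.0117 0.0148 0.1671]
```

Emit:
arm_command:
  series:
    - [[0, 0, 0], [-0.053, 0.017, 0], -1]
    - [[0, 0, 0], [-0.053, 0.017, 0], -1]
    - [[0, 0, 0], [-0.081, -0.068, 0], -1]
    - [[0, 0, 0], [-0.081, -0.068, 0], -1]
    - [[0, 0, 0], [-0.081, -0.068, 0], -1]
    - [[0, 0, 0], [0.012, -0.099, 0], -1]
    - [[0, 0, 0], [0.012, -0.099, 0], -1]
    - [[0, 0, 0], [0.012, -0.099, 0], -1]

```text
time: 5.3
tcp_pos: [0.5664, -0.1088, 0.1703]
tool_rot: [180.0, -0.1, 162.0]
force: [0.3, 0.6, -0.9]
grip_width: 0.0004
gripper_force: 0.0
```

```bash
python3 -c "
from h import *
chk()"
```

```text
t 5.3 tcp dev [-0.0013 -0.0448] 0.1703 F dev [0.1 0.7] -0.9
knob low part 23 [0.0007 0.0093 0.1609] [-0.0118  0.0022  0.1454] [0.0124 0.0148 0.168 ]
```

Emit:
arm_command:
  series:
    - [[0, 0, 0], [0.008, 0.024, 0], -1]
    - [[0, 0, 0], [0.012, 0.036, 0], -1]
    - [[0, 0, 0], [0.016, 0.048, 0], -1]
    - [[0, 0, 0], [0.02, 0.06, 0], -1]
    - [[0, 0, 0], [0.024, 0.072, 0], -1]
    - [[0, 0, 0], [0.028, 0.084, 0], -1]
    - [[0, 0, 0], [0.031, 0.096, 0], -1]
    - [[0, 0, 0], [0.031, 0.096, 0], -1]

```text
time: 6.35
tcp_pos: [0.582, -0.061, 0.1704]
tool_rot: [180.0, -0.0, 161.9]
force: [-0.2, -0.5, -0.8]
grip_width: 0.0004
gripper_force: 0.4
```

```bash
python3 -c "
from h import *
chk()"
```

```text
t 6.35 tcp dev [-0.0013  0.0055] 0.1704 F dev [-0.1 -0.6] -0.8
knob low part 25 [0.0025 0.0404 0.1626] [-0.0103  0.0286  0.1565] [0.0118 0.046  0.1678]
```

Emit:
arm_command:
  series:
    - [[0, 0, 0], [0.002, 0.005, 0], -1]
    - [[0, 0, 0], [0.003, 0.009, 0], -1]
    - [[0, 0, 0], [0.004, 0.013, 0], -1]
    - [[0, 0, 0], [0.004, 0.013, 0], -1]

```text
time: 6.9
tcp_pos: [0.584, -0.0549, 0.1707]
tool_rot: [180.0, 0.0, 161.9]
force: [-0.4, -2.3, 0.4]
grip_width: 0.0006
gripper_force: 0.6
```

```bash
python3 -c "
from h import *
chk()"
```

```text
t 6.9 tcp dev [-0.0013  0.0119] 0.1707 F dev [ 0.3 -2.3] 0.4
knob low part 24 [0.0013 0.0464 0.1618] [-0.0133  0.0381  0.1544] [0.0117 0.052  0.1679]
```

Emit:
arm_command:
  series:
    - [[0, 0, 0], [-0.012, -0.038, 0], -1]
    - [[0, 0, 0], [-0.012, -0.038, 0], -1]
    - [[0, 0, 0], [-0.098, -0.01, 0], -1]
    - [[0, 0, 0], [-0.098, -0.01, 0], -1]
    - [[0, 0, 0], [-0.098, -0.01, 0], -1]
    - [[0, 0, 0], [-0.066, 0.088, 0], -1]
    - [[0, 0, 0], [-0.066, 0.088, 0], -1]
    - [[0, 0, 0], [-0.066, 0.088, 0], -1]

```text
time: 7.95
tcp_pos: [0.5517, -0.0112, 0.1709]
tool_rot: [-180.0, 0.0, 162.0]
force: [0.7, 0.5, -0.1]
grip_width: 0.0004
gripper_force: 0.0
```

```bash
python3 -c "
from h import *
im=chk(); cv2.imwrite('pics/s2.png',cv2.resize(im[110:240,150:310,::-1],None,fx=4.5,fy=4.5,interpolation=cv2.INTER_CUBIC))"
```

```text
t 7.95 tcp dev [-0.0455  0.0434] 0.1709 F dev [0.5 0.7] -0.1
knob low part 23 [0.0015 0.0461 0.1617] [-0.0124  0.0385  0.1562] [0.0116 0.0516 0.1678]
```

View pics/s2.png

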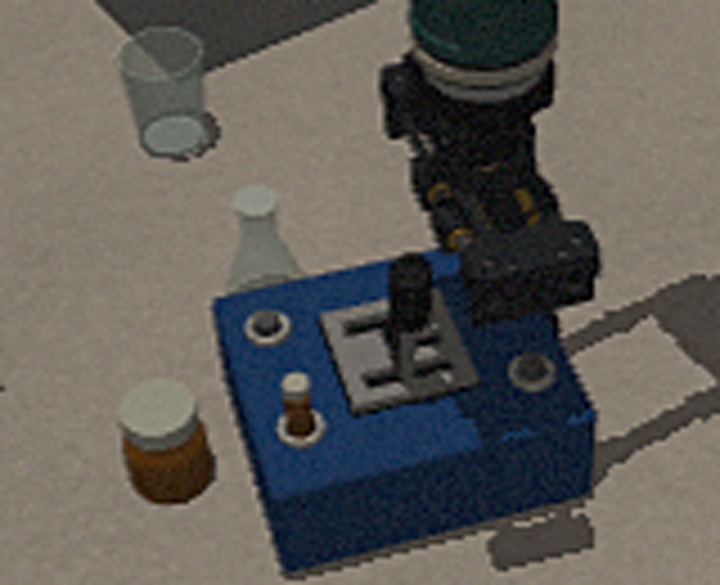

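The picture shows the lever upright in x and leaning to the +y end of the cross channel (stem foot near (400,370)), with the vial untouched at (298,410). Now the last push along +x.

Emit:
arm_command:
  series:
    - [[0, 0, 0], [0.04, -0.013, 0], -1]
    - [[0, 0, 0], [0.052, -0.017, 0], -1]
    - [[0, 0, 0], [0.064, -0.021, 0], -1]
    - [[0, 0, 0], [0.076, -0.025, 0], -1]
    - [[0, 0, 0], [0.088, -0.029, 0], -1]
    - [[0, 0, 0], [0.098, -0.032, 0], -1]
    - [[0, 0, 0], [0.106, -0.035, 0], -1]
    - [[0, 0, 0], [0.106, -0.035, 0], -1]

```text
time: 9.0
tcp_pos: [0.6048, -0.029, 0.1709]
tool_rot: [-180.0, 0.1, 161.9]
force: [-0.3, -0.5, -0.1]
grip_width: 0.0008
gripper_force: 0.4
```

```bash
python3 -c "
from h import *
chk()"
```

```text
t 9.0 tcp dev [0.0104 0.043 ] 0.1709 F dev [-0.1 -0.5] -0.1
knob low part 18 [0.0363 0.0486 0.1596] [0.0293 0.0382 0.1519] [0.0433 0.0521 0.168 ]
```

Now the last 10 mm or so, in small steps until it stops against the slot end.

Emit:
arm_command:
  series:
    - [[0, 0, 0], [0.006, -0.002, 0], -1]
    - [[0, 0, 0], [0.012, -0.004, 0], -1]
    - [[0, 0, 0], [0.017, -0.006, 0], -1]
    - [[0, 0, 0], [0.02, -0.007, 0], -1]
    - [[0, 0, 0], [0.02, -0.007, 0], -1]

```text
time: 9.68
tcp_pos: [0.6131, -0.0318, 0.1703]
tool_rot: [-180.0, -0.1, 161.9]
force: [-5.1, 0.6, -0.3]
grip_width: 0.0007
gripper_force: 2.3
```

```bash
python3 -c "
from h import *
chk()"
```

```text
t 9.675 tcp dev [0.0193 0.0429] 0.1703 F dev [-5. -1.] -0.3
knob low part 13 [0.0444 0.0492 0.1595] [0.0397 0.0455 0.15  ] [0.0494 0.0528 0.1673]
```

Emit:
arm_command:
  series:
    - [[0, 0, 0], [0.003, -0.001, 0], -1]
    - [[0, 0, 0], [0.005, -0.002, 0], -1]
    - [[0, 0, 0], [0.005, -0.002, 0], -1]

```text
time: 10.1
tcp_pos: [0.6141, -0.0322, 0.1701]
tool_rot: [-180.0, -0.3, 161.9]
force: [-8.5, 3.3, 1.4]
grip_width: 0.0005
gripper_force: 4.9
```

The force rose to 9 N over 1 mm, so the lever is at the end stop. I'll back off and lift away.

Emit:
arm_command:
  series:
    - [[0, 0, 0], [-0.06, 0.02, 0], -1]
    - [[0, 0, 0], [-0.15, 0.049, 0], -1]
    - [[0, 0, 0], [-0.15, 0.049, 0], -1]
    - [[0, 0, 0], [-0.15, 0.049, 0.1], -1]
    - [[0, 0, 0], [-0.25, 0.08, 0.2], -1]
    - [[0, 0, 0], [-0.25, 0.08, 0.2], -1]
    - [[0, 0, 0], [-0.25, 0.08, 0.2], -1]

```text
time: 10.98
tcp_pos: [0.493, 0.0068, 0.2719]
tool_rot: [179.9, 0.3, 161.9]
force: [0.3, 0.8, 0.3]
grip_width: 0.0002
gripper_force: 0.0
```

```bash
python3 -c "
from h import *
im=chk(); cv2.imwrite('pics/s3.png',cv2.resize(im[110:240,150:310,::-1],None,fx=4.5,fy=4.5,interpolation=cv2.INTER_CUBIC))
t,d=snap('top'); P=cloud('top',d); D=P.copy(); D[...,:2]=(P[...,:2]-O)@RM
m=(d>0)&(P[...,2]>.18)&(P[...,2]<.22)&(abs(D[...,0])<.09)&(abs(D[...,1])<.09); q=D[m]; print('knob top',m.sum(),q.mean(0).round(4))
c=(q.min(0)+q.max(0))/2; print(c.round(4),'fore~',np.arcsin(c[0]/.21).round(3))"
```

```text
t 10.975 tcp dev [-0.1069  0.0423] 0.2719 F dev [0.  0.9] 0.3
knob low part 34 [0.0388 0.0488 0.1595] [0.0253 0.0373 0.1516] [0.0512 0.0535 0.1674]
knob top 9 [0.0444 0.0378 0.1947]
[0.0436 0.0379 0.1921] fore~ 0.209
```

View pics/s3.png

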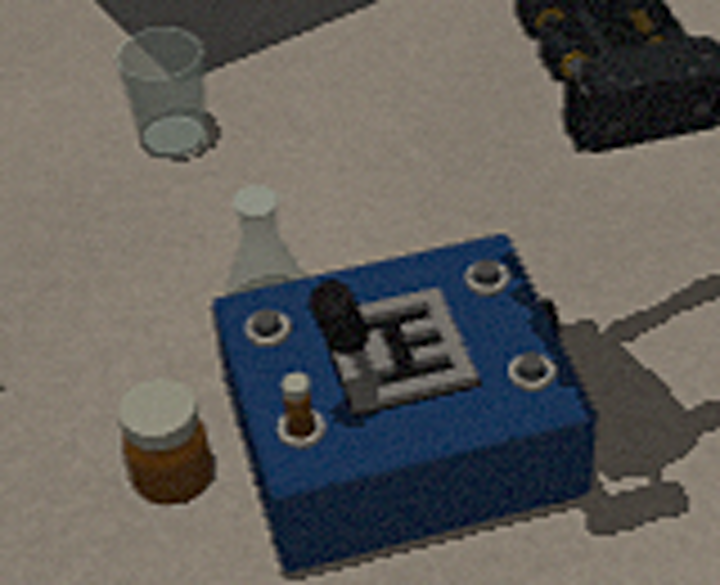

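The scene shows the lever in the +x,+y corner slot beside the vial, with the vial and stoppers in place and the hand clear. The hand partly blocks the top view, so I'll move it further off for one clean top check.

Emit:
arm_command:
  series:
    - [[0, 0, 0], [-0.1, 0.3, 0], -1]
    - [[0, 0, 0], [-0.1, 0.4, 0], -1]
    - [[0, 0, 0], [-0.1, 0.5, 0], -1]
    - [[0, 0, 0], [-0.1, 0.5, 0], -1]
    - [[0, 0, 0], [-0.1, 0.5, 0], -1]
    - [[0, 0, 0], [-0.1, 0.5, 0], -1]

```text
time: 11.82
tcp_pos: [0.4414, 0.2568, 0.2689]
tool_rot: [-179.8, -0.1, 162.0]
force: [-0.4, -0.2, 0.3]
grip_width: 0.0007
gripper_force: 0.0
```

```bash
python3 -c "
from h import *
im=chk()
t,d=snap('top'); P=cloud('top',d); D=P.copy(); D[...,:2]=(P[...,:2]-O)@RM
m=(d>0)&(P[...,2]>.18)&(P[...,2]<.22)&(abs(D[...,0])<.09)&(abs(D[...,1])<.09); q=D[m]; print('knob top',m.sum(),q.mean(0).round(4))
c=q.mean(0); print('fore~',np.arcsin(c[0]/.21).round(3),'side~',np.arctan2(c[1],c[2]).round(3))
s=np.load('s0.npz'); P=cloud('top',s['d']); D=P.copy(); D[...,:2]=(P[...,:2]-O)@RM
m=(s['d']>0)&(P[...,2]>.18)&(P[...,2]<.22)&(abs(D[...,0])<.09)&(abs(D[...,1])<.09); c=D[m].mean(0); print('start (park -0.25):',c.round(4),np.arcsin(c[0]/.21).round(3))"
```

```text
t 11.825 tcp dev [-0.2337  0.2639] 0.2689 F dev [-0.3 -0.3] 0.3
knob low part 32 [0.0385 0.0486 0.1591] [0.0257 0.0391 0.1512] [0.052  0.0526 0.167 ]
knob top 110 [0.0428 0.0428 0.1954]
fore~ 0.205 side~ 0.216
start (park -0.25): [-4.52e-02 -2.00e-04  2.05e-01] -0.217
```

```bash
python3 -c "
from h import *
t,d=snap('top')
for dd in (d,np.load('s0.npz')['d']):
    P=cloud('top',dd); D=P.copy(); D[...,:2]=(P[...,:2]-O)@RM
    m=(dd>0)&(P[...,2]>.17)&(P[...,2]<.22)&(abs(D[...,0])<.09)&(abs(D[...,1])<.09); q=D[m]; print(q.min(0).round(4),q.max(0).round(4))
    for sg in (1,-1):
        # top-face plane fit: normal = stem direction
        e=q[(q[:,2]>.190)]
    A=np.c_[e[:,:2],np.ones(len(e))]; k=np.linalg.lstsq(A,e[:,2],rcond=None)[0]; print('slopes',k.round(3),len(e))
"
```

```text
[0.0282 0.0275 0.1708] [0.0577 0.0559 0.2074]
slopes [ 0.002 -0.036  0.2  ] 84
[-0.0575 -0.0124  0.1723] [-0.0265  0.0122  0.21  ]
slopes [0.215 0.054 0.215] 85
```

The knob's outer edge reads +57.7 mm at the far end, against -57.5 mm in park (-0.25 rad). So it leans about 0.24 rad, which agrees with the hard stop I felt. Handing in.

```bash
python3 -c "
from h import *
print(workorder.hand_in())"
```

```text
the job is handed in; nothing more can be done
None
```

I pushed the lever out of park, across the gate and home into the vial's far-left (+x,+y) slot (lean about 0.24 rad by my measurement), moved the hand clear, and handed the job in at about 12 s; the hand-in returned no verdict.

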